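Walk a gel power supply home into its docking bay

ROBOT

A 6-joint arm with a two-finger parallel gripper is mounted at the origin on the work surface. World frame = base frame: x ahead of the robot, y to its left, z up, the work surface at z = 0. Lengths are in m, angles in rad, forces in N, time in s.
With the tool pointing down it reaches from about 0.3 to 0.875 m from the base axis. Payload 6.4 kg.
Tool frame: the origin (TCP) lies midway between the tips of the shut fingers; the grasp point (between the pads) lies 19 mm behind it; y points along the fingers, x is the direction in which the jaws open and shut, and the axes are right-handed (so a half turn about y gives the same grasp; the last joint's range is limited). The gripper opens to 85 mm and grips with 20 to 120 N. Pads are 22 mm wide; open, the fingers measure 114 mm over their backs; the gripper's body (76 mm by 85 mm) begins 54 mm behind the grasp point. The pads swing forward as they close: fully open they stand 13 mm farther back than shut.
Start: joints at [0.974, 0.181, 1.607, -0, 1.354, -0.206], TCP at [0.219, 0.532, 0.231] pointing down, gripper open.
Joint ranges: [-2.99, 2.99], [-0.89, 2.07], [0.3, 2.58], [-1.14, 4.28], [0, 2.63], [-3.12, 3.12]. Speed limits (rad/s): [2.57, 2.57, 3.01, 3.14, 3.14, 3.14].

INTERFACE

Orientations are given as a unit quaternion [w, x, y, z].
In Python, from bench import ctrl gives the robot as it stands.
- The arm moves only by the tool step_arm, never from a script. Its argument "commands" is a list of rows, each a list of 7 numbers: the turn, a rotation vector about the tool's x, y, z in units of 6 degrees (1.0 is 6 degrees), then the shift along the tool's x, y, z in units of 30 mm (1.0 is 30 mm), then the opening, from 0 (shut) to 1 (fully open). A call has 1 to 10 rows; each row shifts and turns the commanded pose from where the row before left it, along the tool's axes as they then stand; what a row does not reach is not made up. A row lasts 1/10 s, in which the tool goes at most 50 mm and 8.59 degrees, less where a joint would pass 70% of its speed; a pose out of reach is approached as far as the arm can. A call with a number of a shift or a turn outside -1 to 1 is refused whole. A call with a gripper value outside its range is refused whole. The fingers move at their own pace and stop on an object; the grip force is fixed at half the most. Time passes only in rows, so rows that do not move let the fingers close. It gives the time, the measured TCP pose, the force and the opening at its end, in the units of the state.
- ctrl.get_obs(): the state, without advancing time (a new reading comes with each control period).
- ctrl.camera(name): name is "scene" or "top" or "wrist"; returns (picture, depth): 480x640x3 uint8, blue, green, red; 480x640 float32, m along the optical axis (not along the pixel's ray), 0 where there is no reading.
- ctrl.get_calibration(name): a dict with "intrinsics" (3x3 intrinsics, pixels), "D" ([k1, k2, p1, p2, k3] as OpenCV has them; the pictures are not rectified), "R" (3x3) and "t" (3): a world point X has camera coordinates R X + t. Camera axes: x right, y down, z forward; pixel columns grow to the right and rows downward; lengths in m; the calibration is good to about 2 mm. A picture is of the moment at which its call begins: read the wrist's pose just before it. get_calibration takes no time and is no camera call; for the wrist camera it gives the pose at the moment of the call.
- ctrl.hand_in(): hands the job in, once; it reports no verdict.
Trained networks look in the newest picture that a camera, given by its name, has taken for a name from the list of things; names that differ only in an ending like _2 or _b are one class to them, and where a whole thing is asked for, a point or a joint stands for the part that bears it (a point fixed in the world has none). Each returns a list of dicts, best first, with "p" (0 to 1); they miss things now and then, are a little off and sometimes report something else, mostly with a low value. They report only what shows in the picture. A call takes as long as a camera call. They do not tell look-alikes from the thing itself.
- ctrl.boxes_of(thing, camera): "point" ([x, y, z] in m, in the coordinates of the camera as it stood for that picture, good to about 4 mm: the middle of the surface that is visible of it).
- ctrl.silhouettes(thing, camera): "pixels" (480x640 bool, what is visible of it).
The state is a dict: "time_s": time; "q": joint angles; "dq": joint speeds; "joint_efforts": joint torques, N m; "eef_pos": TCP position; "eef_rot": TCP orientation; "wrist_force": force on the tool from outside, world axes, zero at the start; "torque": the same for the moment, N m; "opening": opening from 0.0 (shut) to 1.0 (fully open).
Only numpy, scipy, OpenCV 4.12 (cv2) and the standard library are available. Lean on these libraries where they do the work, as an engineer would, in place of code of your own. Each camera call takes 0.05 s, during which the arm holds its last target.

TASK

The power supply is too heavy and bulky to pick up: slide it along the bench into its docking bay by pushing the blue patches at its two near corners in turn, keeping it flat and nearly square to the bay, until it is fully home with both sprung contacts pushed in. Push gently and keep off the control panel between the patches. Once it is home press the green button on top of it fully down and let go, leaving the bottle, the tube rack and the tip box alone.

Things in the scene. Friction and masses are not known exactly. Their poses are not given: they have to be found in the camera images.
- supply_center (a point): centre of the power supply: grey flat-bottomed case 130 mm deep (its x), 230 wide (y), 70 high, about 0.9 kg, on a rubber foot plate; it slides at about 4 to 8 N. The point is 35 mm above the bench; x points into the bay, y to its left, z up. The near face is at x = -65 mm. A push of more than 30 N damages the case.
- patch_left (a point): middle of the left blue push patch (40 mm wide, 50 mm high) on the near face of the supply: 65 mm nearer than the supply's centre and 94 mm to its left, 39 mm above the bench; axes as the supply. A push here moves the case and turns it to the right.
- patch_right (a point): middle of the right blue push patch, likewise, 94 mm to the right of the supply's centre; a push here moves the case and turns it to the left
- panel: the white control panel hood in the middle of the near face, 120 mm wide (y), 46 mm high, standing 22 mm out of that face; the origin is in the middle of its root, on the near face, 41 mm above the bench, axes as the power supply. Delicate: a force of more than 3 N on it is damage.
- power_top (a point): middle of the top of the green button (26 mm across) on top of the power supply, 88 mm above the bench, 15 mm nearer than the supply's centre and 75 mm to its right; it is pressed straight down.
- power (a joint): travel of the green button, 0 up, 0.006 m fully down; fully down takes about 4 N and it springs back
- bay: docking bay fixed to the bench: two slick aluminium guide rails, 24 mm high, 55 long along its x (away from the robot), inner faces at y = +-119 mm (4 mm play each side of the case), mouths flaring over the 47 mm before them to y = +-136 mm. Origin on the bench, midway, where the straight part begins. A skewed case wedges between the rails; a push on the other corner frees it.
- bay_end (a point): a point on the bench on the bay's middle line, 42 mm beyond the bay's origin. The black slick rear block (224 mm wide, 50 high) that stops the case is clamped anew each time: its near face lies up to 12 mm before or beyond this point, and is not measured. When home, the case's leading face lies against the block, its near face still stands outside the rails, and it stays there when let go.
- contact_left (a joint): travel of the left brass sprung contact, which stands 8 mm out of the rear block at bay y = +75 mm: 0 out, 0.008 m pushed in flush with the block; about 1 N when in
- contact_right (a joint): travel of the right sprung contact, at bay y = -75 mm, likewise
- supply: the power supply again, origin in the middle of its underside
- bottle: bystander: glass bottle with blue cap, 68 mm across, 150 mm high, origin under its foot
- tube_rack: bystander: orange tube rack, 70 x 120 mm, 62 mm high, origin under its centre
- tip_box: bystander: blue box with white lid, 85 x 120 mm, 65 mm high, origin under its centre
Things that resemble listed ones, but are neither listed nor needed, are in the scene too. Several things look just like the part that bears contact_left: the one meant starts farthest from the robot's base.

How it is judged:
By the outcome, as a careful person would: the job done as asked, in the order asked, and still so for the second after the job is handed in, with the robot touching nothing.
It also fails if it takes over 72 s, if anything falls off the work surface, if the arm or the gripper's body presses on something with over 40 N, if the wrist force passes 120 N, or if a joint passes its speed limit or range.

## Working session

There is one attempt and no reset: what is moved stays moved. The work goes in short steps, Python scripts to look and compute and a tool call to move; the robot and the scene stay as the last step left them, time stands still between calls to the robot, and variables do not carry over. Pictures are saved under pics/ and viewed, and the job is handed in when it is done.

Besides the shell and the picture viewer there is one more tool, called in YAML: its name, and indented under it one key for each argument. step_arm: Moves the arm, as the interface text tells. Its arguments: {"type":"object","properties":{"commands":{"type":"array"}},"required":["commands"]}

```bash
ls; mkdir -p pics; python3 - <<'E'
from bench import ctrl
import cv2,numpy as np
print(ctrl.get_obs())
for n in ("scene","top","wrist"):
    im,d=ctrl.camera(n); cv2.imwrite(f"pics/{n}0.png",im); np.save(f"pics/{n}0.npy",d)
    c=ctrl.get_calibration(n); print(n,c)
E
```

```text
pics
{'time_s': 0.0, 'q': array([ 9.73700416e-01,  1.81526409e-01,  1.60800485e+00, -1.35673382e-05,
        1.35379753e+00, -2.06318570e-01]), 'dq': array([-2.99429264e-05,  1.88939585e-03,  7.73504282e-04, -4.18659760e-04,
        2.49996728e-04, -5.90686713e-04]), 'joint_efforts': array([-4.05724631e-04, -4.44870186e+01, -3.51337731e+01, -2.74689264e-04,
        8.83035507e-03, -1.74165365e-05]), 'eef_pos': array([0.21870347, 0.53118896, 0.2303939 ]), 'eef_rot': array([-0.58732513,  0.58779338,  0.39284551, -0.39398038]), 'wrist_force': array([ 0.96588623,  0.50200249, -0.10973223]), 'torque': array([-0.00748052, -0.0319103 ,  0.07060476]), 'opening': 0.9964904502420662}
scene {'intrinsics': array([[491.24735249,   0.        , 322.07295694],
       [  0.        , 491.24735249, 239.37760027],
       [  0.        ,   0.        ,   1.        ]]), 'D': array([0.02419433, 0.        , 0.        , 0.        , 0.        ]), 'R': array([[-0.11887484,  0.99258778,  0.02526385],
       [ 0.55473629,  0.08749636, -0.82741286],
       [-0.82349039, -0.08434379, -0.56102558]]), 't': array([ 0.0
[... 234 characters left out ...]
 0.      ,  0.      ,  0.      ,  0.      ]), 'R': array([[ 0.02036963, -0.99965869,  0.01635794],
       [-0.99802255, -0.02130397, -0.05913657],
       [ 0.05946488, -0.015121  , -0.99811587]]), 't': array([0.01028343, 0.51716846, 1.16214795])}
wrist {'intrinsics': array([[393.5506605 ,   0.        , 324.7869147 ],
       [  0.        , 393.5506605 , 240.54481842],
       [  0.        ,   0.        ,   1.        ]]), 'D': array([0.00039588, 0.        , 0.        , 0.        , 0.        ]), 'R': array([[ 0.38178279,  0.92425061, -0.00164423],
       [ 0.89062561, -0.36741656,  0.26793861],
       [ 0.2470383 , -0.10375874, -0.96343459]]), 't': array([-0.57409623, -0.03438703,  0.3797014 ])}
```

View pics/scene0.png

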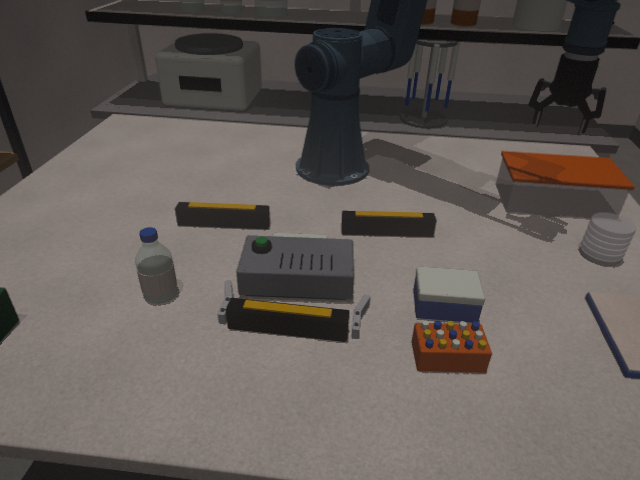

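View pics/top0.png

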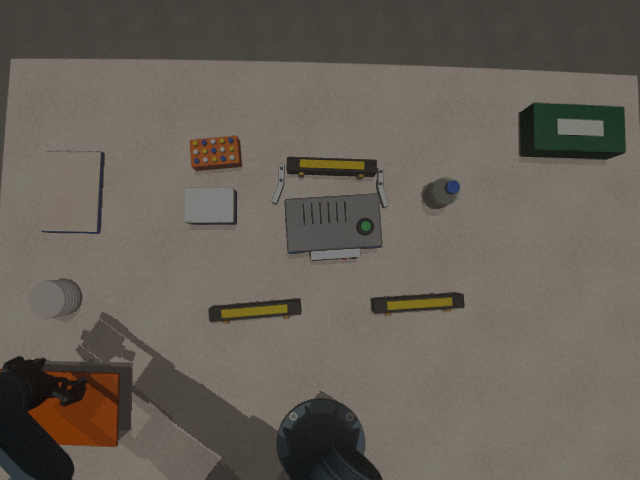

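View pics/wrist0.png

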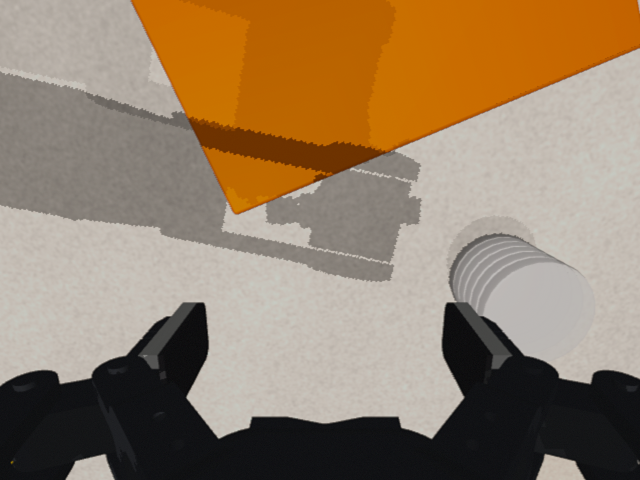

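```bash
cat > h.py <<'E'
from bench import ctrl
import cv2,numpy as np
from scipy.spatial.transform import Rotation as Ro
def cloud(d,c):
    v,u=np.nonzero(d>0); z=d[v,u]
    p=cv2.undistortPoints(np.stack([u,v],1).astype(float)[:,None],c["intrinsics"],c["D"])[:,0]
    P=np.c_[p*z[:,None],z]
    return (P-c["t"])@c["R"], u,v
def rot(o=None):
    q=(o or ctrl.get_obs())["eef_rot"]; return Ro.from_quat([q[1],q[2],q[3],q[0]])
def toworld(p,c): return (np.asarray(p)-c["t"])@c["R"]
E
python3 - <<'E'
from h import *
d=np.load("pics/top0.npy"); im=cv2.imread("pics/top0.png"); c=ctrl.get_calibration("top")
W,u,v=cloud(d,c)
for nm in ["supply_center","patch_left","panel","power_top","bay","contact_left","contact_right","bottle","tube_rack","tip_box"]:
    for cam in ["top","scene"]:
        try:
            for r in ctrl.boxes_of(nm,cam)[:5]: print(nm,cam,round(r["p"],2),toworld(r["point"],ctrl.get_calibration(cam)).round(4))
        except Exception as e: print(nm,cam,e)
print(rot().as_matrix().round(3))
print(ctrl.get_obs()["time_s"])
def fit(m,n):
    P=W[m]; r=cv2.minAreaRect(P[:,:2].astype(np.float32)); print(n,m.sum(),P.mean(0).round(4),r)
roi=(u>270)&(u<395)&(v>180)&(v<265)
fit(roi&(W[:,2]>.062)&(W[:,2]<.076),"case")
fit(roi&(W[:,2]>.08)&(W[:,2]<.1),"button")
fit((u>284)&(u<380)&(v>150)&(v<180)&(W[:,2]>.04)&(W[:,2]<.06),"block")
fit((u>270)&(u<290)&(v>155)&(v<207)&(W[:,2]>.016)&(W[:,2]<.032),"railL")
fit((u>374)&(u<392)&(v>165)&(v<212)&(W[:,2]>.016)&(W[:,2]<.032),"railR")
big=cv2.resize(im[140:280,250:420],None,fx=4.5,fy=4.2,interpolation=cv2.INTER_CUBIC); cv2.imwrite("pics/crop0.png",big)
E
```

```text
supply_center top 0.93 [ 0.5406 -0.0162  0.0679]
supply_center scene 0.73 [0.7483 0.2784 0.048 ]
supply_center scene 0.56 [ 0.5938 -0.0129  0.0679]
patch_left top 0.9 [ 0.5444 -0.0214  0.0719]
patch_left top 0.69 [0.7147 0.278  0.0513]
patch_left scene 0.77 [ 0.5905 -0.0156  0.0677]
panel top 0.55 [ 0.4748 -0.0209  0.0696]
panel scene 0.63 [ 0.592  -0.0155  0.0696]
panel scene 0.52 [ 0.473  -0.0224  0.0626]
panel scene 0.43 [ 0.5478 -0.0914  0.0931]
power_top top 0.62 [ 0.5391 -0.0898  0.0906]
power_top scene 0.52 [ 0.5499 -0.0925  0.0904]
bay top 0.69 [ 0.6463 -0.1327  0.0243]
bay top 0.4 [ 0.544  -0.0174  0.0721]
bay scene 0.56 [0.659  0.1141 0.0277]
bottle top 0.62 [ 0.6197 -0.2692  0.1053]
bottle scene 0.56 [ 0.6488 -0.2763  0.0809]
bottle scene 0.48 [0.7484 0.2746 0.0504]
tube_rack top 0.94 [0.7154 0.2769 0.0528]
tube_rack scene 0.95 [0.7495 0.2768 0.0504]
tip_box top 0.8 [0.5876 0.2838 0.067 ]
tip_box scene 0.94 [0.6243 0.282  0.0571]
tip_box scene 0.36 [ 0.5498 -0.0936  0.0853]
[[ 0.381 -0.    -0.925]
 [ 0.925 -0.     0.381]
 [-0.    -1.    -0.   ]]
1.15
case 5150 [ 0.5435 -0.0135  0.0691] ((0.5380414724349976, -0.018225811421871185), (0.15208996832370758, 0.2302122265100479), 4.95098876953125)
button 196 [ 0.5402 -0.0921  0.0865] ((0.5403544902801514, -0.09309549629688263), (0.03842396289110184, 0.038636188954114914), 2.7553067207336426)
block 1295 [ 0.6927 -0.0119  0.0509] ((0.6940147876739502, -0.012025438249111176), (0.22188402712345123, 0.0369226299226284), 89.50698852539062)
railL 229 [0.6481 0.1185 0.0236] ((0.6478222012519836, 0.11439663916826248), (0.029055867344141006, 0.10127052664756775), 79.26766967773438)
railR 238 [ 0.6461 -0.1409  0.0231] ((0.6465905904769897, -0.13908955454826355), (0.10204116255044937, 0.023836122825741768), 8.359932899475098)
```

View pics/crop0.png

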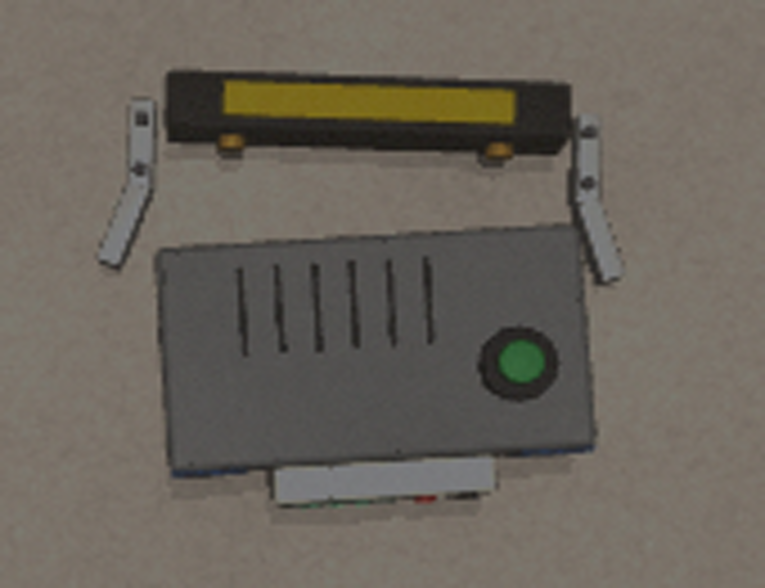

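```bash
cat >> h.py <<'E'
def edge(P,ax,side,lo,hi,bins=40):
    """line fit of extreme points: extreme of coord ax per bin of the other coord; returns (slope, mean other, value at mean)"""
    o=1-ax; b=np.linspace(lo,hi,bins+1); X=[];Y=[]
    for i in range(bins):
        m=(P[:,o]>=b[i])&(P[:,o]<b[i+1])
        if m.sum()>1:
            X.append(P[m,o].mean()); Y.append((P[m,ax].max() if side>0 else P[m,ax].min()))
    X=np.array(X);Y=np.array(Y)
    k=np.ones(len(X),bool)
    for _ in range(4):
        s,i=np.polyfit(X[k],Y[k],1); r=Y-s*X-i; k=abs(r)<max(2*np.std(r[k]),.001)
    return s,i,np.std(r[k])
def measure(d,im=None,verb=True):
    c=ctrl.get_calibration("top"); W,u,v=cloud(d,c)
    case=(abs(W[:,1]+.015)<.16)&(W[:,0]>.42)&(W[:,0]<.72)&(W[:,2]>.066)&(W[:,2]<.076)
    P=W[case]; cx,cy=np.median(P[:,0]),np.median(P[:,1])
    f=edge(P,0,1,cy-.10,cy+.10); n1=edge(P,0,-1,cy-.105,cy+.105)
    l=edge(P,1,1,cx-.045,cx+.045); r=edge(P,1,-1,cx-.045,cx+.045)
    return dict(P=P,front=f,near=n1,left=l,right=r,W=W)
E
python3 - <<'E'
from h import *
d=np.load("pics/top0.npy")
m=measure(d)
for k in("front","near","left","right"): print(k,np.round(m[k],4), "deg",np.degrees(np.arctan(m[k][0])).round(2))
print(cv2.minAreaRect(m["P"][:,:2].astype(np.float32)))
W=m["W"]
B=W[(W[:,2]>.044)&(W[:,2]<.056)&(W[:,0]>.64)&(W[:,0]<.73)&(abs(W[:,1]+.012)<.12)]
for s in(-1,1): print("block x",s,edge(B,0,s,-.11,.09))
print("block y",edge(B,1,1,.68,.705),edge(B,1,-1,.68,.705))
R=W[(W[:,2]>.018)&(W[:,2]<.03)&(W[:,0]>.58)&(W[:,0]<.72)]
for s in (1,-1):
    Q=R[(R[:,1]*s>.085)&(abs(R[:,1]+.012)<.16)]
    print("rail",s,Q[:,0].min(),Q[:,0].max())
    print(" inner straight",edge(Q,1,-s,.653,.695,15)," inner flare",edge(Q,1,-s,.605,.64,15)," outer straight",edge(Q,1,s,.653,.695,15))
E
```

```text
front [-0.0892  0.6109  0.0008] deg -5.1
near [-0.0645  0.4763  0.0082] deg -3.69
left [0.0906 0.0462 0.0006] deg 5.18
right [ 0.1119 -0.1913  0.0008] deg 6.39
((0.5385777354240417, -0.018002770841121674), (0.1496530920267105, 0.22958366572856903), 5.037801265716553)
block x -1 (np.float64(0.013486942807962343), np.float64(0.6766917744562596), np.float64(0.00048087512494761846))
block x 1 (np.float64(0.007545309600497525), np.float64(0.7106257994275709), np.float64(0.00080958214760431))
block y (np.float64(0.14605466689719357), np.float64(-0.0073595752109315285), np.float64(0.003550100437907674)) (np.float64(0.030219833536580087), np.float64(-0.13473654483683958), np.float64(0.00761648330793919))
rail 1 0.5987724651957316 0.6984930422355735
 inner straight (np.float64(0.025906727600699397), np.float64(0.09165594047118175), np.float64(0.00010991489628887517))  inner flare (np.float64(-0.34881088561237394), np.float64(0.33448658181268365), np.float64(0.0007870313994404203))  outer straight (np.float64(-0.08462404959633678), np.float64(0.17709621313610968), np.float64(0.0007661999563964024))
rail -1 0.5969847615094448 0.6970869159488629
 inner straight (np.float64(-0.15833591749550066), np.float64(-0.014834928834183525), np.float64(0.016701303446864834))  inner flare (np.float64(0.35162903150976393), np.float64(-0.35699394025049797), np.float64(0.0007416752453292228))  outer straight (np.float64(-0.016612972981671106), np.float64(-0.13220314074424386), np.float64(0.0013880739625215456))
```

Candidates for the contact block: top pixels (332,166), (255,310) and (417,303). The one meant is the farthest, (332,166), which stands between the rails; the crop confirms it, brass contacts facing the case. The supply is at (334,223). It is yawed about 5° left and has about 64 mm to go. I'll start with the left patch.

step_arm:
  commands:
    - [0,-0.933,0,0,0,0,0]
    - [0,-0.933,0,0,0,0,0]
    - [0,-0.933,0,0,0,0,0]
    - [0,-0.933,0,0,0,0,0]
    - [-0.833,0,0,0,0,0,0]
    - [-0.833,0,0,0,0,0,0]
    - [-0.833,0,0,0,0,0,0]
    - [-0.833,0,0,0,0,0,0]

```text
time_s: 1.95
eef_pos: [0.2191, 0.5319, 0.2319]
eef_rot: [-0.405, 0.58, 0.58, -0.404]
wrist_force: [-0.9, 0.3, 0.3]
opening: 0.005
```

```bash
cat >> h.py <<'E'
def go(target):
    o=ctrl.get_obs(); R=rot(o).as_matrix(); d=np.array(target)-o["eef_pos"]
    t=R.T@d/.03
    print("t",round(o["time_s"],2),"pos",o["eef_pos"].round(4),"F",o["wrist_force"].round(2),"open",round(o["opening"],2)); print("tool units",t.round(2)," rows>=",np.abs(t).max().round(1)); print(R.round(3))
E
python3 -c "
from h import *
go([.43,.075,.20])"
```

```text
t 1.95 pos [0.2191 0.5319 0.2319] F [-0.88  0.34  0.29] open 0.0
tool units [-15.23   3.4   -6.24]  rows>= 15.2
[[-0.     0.345 -0.938]
 [ 1.     0.001  0.   ]
 [ 0.001 -0.938 -0.345]]
```

step_arm:
  commands:
    - [0,0,0,-0.9,0.2,-0.37,0]
    - [0,0,0,-0.9,0.2,-0.37,0]
    - [0,0,0,-0.9,0.2,-0.37,0]
    - [0,0,0,-0.9,0.2,-0.37,0]
    - [0,0,0,-0.9,0.2,-0.37,0]
    - [0,0,0,-0.9,0.2,-0.37,0]
    - [0,0,0,-0.9,0.2,-0.37,0]
    - [0,0,0,-0.9,0.2,-0.37,0]
    - [0,0,0,-0.9,0.2,-0.37,0]

```text
time_s: 2.85
eef_pos: [0.3317, 0.2877, 0.2149]
eef_rot: [-0.405, 0.579, 0.579, -0.405]
wrist_force: [-0.7, -0.3, -0.2]
opening: -0.003
```

step_arm:
  commands:
    - [0,0,0,-0.9,0.2,-0.37,0]
    - [0,0,0,-0.9,0.2,-0.37,0]
    - [0,0,0,-0.9,0.2,-0.37,0]
    - [0,0,0,-0.9,0.2,-0.37,0]
    - [0,0,0,-0.9,0.2,-0.37,0]
    - [0,0,0,-0.9,0.2,-0.37,0]
    - [0,0,0,-0.9,0.2,-0.37,0]
    - [0,0,0,-0.9,0.2,-0.37,0]
    - [0,0,0,0,0,0,0]

```text
time_s: 3.75
eef_pos: [0.4325, 0.0697, 0.2003]
eef_rot: [-0.406, 0.581, 0.578, -0.405]
wrist_force: [-0.5, -0.6, -0.5]
opening: 0.002
```

```bash
python3 -c "
from h import *
go([.435,.073,.033])"
```

```text
t 3.75 pos [0.4325 0.0697 0.2003] F [-0.46 -0.6  -0.5 ] open 0.0
tool units [0.11 5.27 1.83]  rows>= 5.3
[[ 0.005  0.343 -0.939]
 [ 1.    -0.002  0.004]
 [-0.001 -0.939 -0.343]]
```

step_arm:
  commands:
    - [0,0,0,0.02,0.9,0.3,0]
    - [0,0,0,0.02,0.9,0.3,0]
    - [0,0,0,0.02,0.9,0.3,0]
    - [0,0,0,0.02,0.9,0.3,0]
    - [0,0,0,0.02,0.9,0.3,0]
    - [0,0,0,0.02,0.75,0.3,0]
    - [0,0,0,0,0,0,0]

```text
time_s: 4.45
eef_pos: [0.4309, 0.0773, 0.0303]
eef_rot: [-0.408, 0.577, 0.578, -0.408]
wrist_force: [-0.2, -0.3, -0.5]
opening: 0.003
```

```bash
python3 - <<'E'
from h import *
go([.46,.073,.033])
im,d=ctrl.camera("top"); cv2.imwrite("pics/t1.png",cv2.resize(im[140:300,250:420],None,fx=4,fy=3.75))
im,d=ctrl.camera("wrist"); cv2.imwrite("pics/w1.png",im)
E
```

```text
t 4.45 pos [0.4309 0.0773 0.0303] F [-0.23 -0.35 -0.52] open 0.0
tool units [-0.15  0.24 -0.94]  rows>= 0.9
[[-0.001  0.335 -0.942]
 [ 1.     0.001 -0.   ]
 [ 0.001 -0.942 -0.335]]
```

View pics/t1.png

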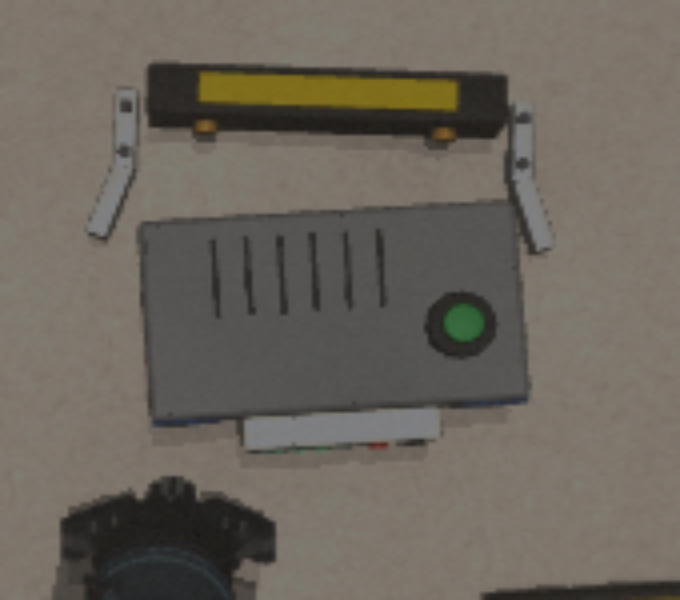

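View pics/w1.png

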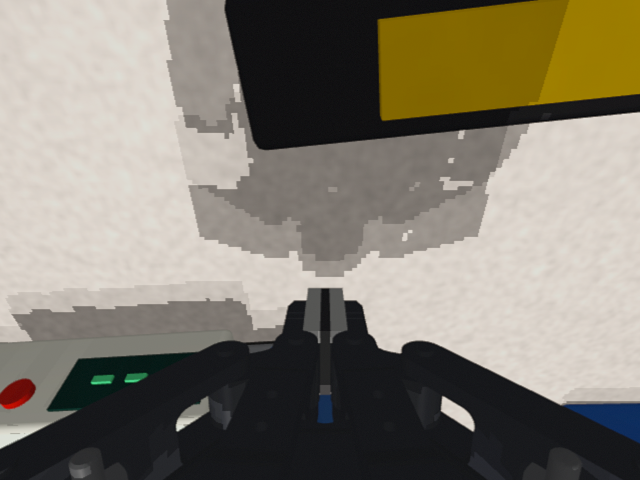

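```bash
python3 - <<'E'
from h import *
im,d=ctrl.camera("top"); c=ctrl.get_calibration("top"); W,u,v=cloud(d,c)
o=ctrl.get_obs(); p=o["eef_pos"]
m=(abs(W[:,1]-p[1])<.08)&(W[:,0]>.3)&(W[:,0]<.46)&(W[:,2]>.02)
L=(W[m]-p)
for lo in np.arange(-.08,.08,.01):
    k=(L[:,1]>=lo)&(L[:,1]<lo+.01)
    if k.sum(): 
        Q=L[k]; i=Q[:,0].argmax(); q=Q[Q[:,2]<.2]; print(round(lo,3),k.sum(),"front-most",Q[i].round(3),"lowest",Q[Q[:,2].argmin()].round(3))
E
```

```text
-0.08 7 front-most [ 0.025 -0.079  0.028] lowest [ 0.023 -0.075  0.009]
-0.07 114 front-most [ 0.025 -0.069  0.025] lowest [ 0.022 -0.065  0.012]
-0.06 313 front-most [ 0.025 -0.059  0.027] lowest [ 0.022 -0.057  0.019]
-0.05 287 front-most [ 0.024 -0.047  0.028] lowest [ 0.022 -0.05   0.022]
-0.04 370 front-most [-0.007 -0.031  0.049] lowest [-0.007 -0.031  0.049]
-0.03 407 front-most [-0.007 -0.029  0.05 ] lowest [-0.007 -0.022  0.05 ]
-0.02 420 front-most [ 0.002 -0.011  0.013] lowest [ 0.002 -0.011  0.013]
-0.01 437 front-most [ 0.006 -0.004  0.008] lowest [ 0.006 -0.001  0.007]
-0.0 434 front-most [0.006 0.001 0.009] lowest [0.006 0.001 0.009]
0.01 400 front-most [0.001 0.011 0.012] lowest [0.001 0.013 0.007]
0.02 389 front-most [-0.006  0.025  0.051] lowest [-0.006  0.023  0.043]
0.03 361 front-most [-0.006  0.03   0.047] lowest [-0.023  0.032  0.044]
0.04 396 front-most [-0.011  0.041  0.059] lowest [-0.011  0.041  0.059]
0.05 279 front-most [-0.015  0.051  0.075] lowest [-0.083  0.058  0.001]
0.06 54 front-most [-0.02   0.062  0.083] lowest [-0.116  0.064  0.013]
```

```bash
python3 - <<'E'
from h import *
go([.456,.071,.046])
E
```

```text
t 4.6 pos [0.435  0.0766 0.0345] F [-0.05 -0.21  0.58] open -0.0
tool units [-0.19 -0.12 -0.79]  rows>= 0.8
[[-0.001  0.343 -0.939]
 [ 1.     0.    -0.001]
 [-0.    -0.939 -0.343]]
```

step_arm:
  commands:
    - [0,0,0,-0.1,-0.06,-0.4,0]
    - [0,0,0,-0.09,-0.06,-0.4,0]
    - [0,0,0,0,0.046,-0.125,0]
    - [0,0,0,0,0.046,-0.125,0]
    - [0,0,0,0,0.034,-0.094,0]
    - [0,0,0,0,0,0,0]

```text
time_s: 5.2
eef_pos: [0.4665, 0.0706, 0.0448]
eef_rot: [-0.406, 0.579, 0.579, -0.406]
wrist_force: [0.9, -0.5, -0.8]
opening: -0.002
```

step_arm:
  commands:
    - [0,0,0,0.05,0.034,-0.094,0]
    - [0,0,0,0.05,0.034,-0.094,0]
    - [0,0,0,0.05,0.034,-0.094,0]
    - [0,0,0,0.05,0.034,-0.094,0]

```text
time_s: 5.6
eef_pos: [0.4784, 0.0769, 0.0447]
eef_rot: [-0.406, 0.579, 0.579, -0.406]
wrist_force: [-1.5, 0.2, -1.6]
opening: 0.001
```

```bash
cat >> h.py <<'E'
def look(name,crop=True):
    im,d=ctrl.camera("top"); cv2.imwrite(f"pics/{name}.png",cv2.resize(im[140:300,250:420],None,fx=4,fy=3.75))
    m=measure(d); s=m["front"]; P=m["P"]; yaw=-np.arctan(s[0])
    cx,cy=.55,-.015
    L,Rr=m["left"],m["right"]
    for _ in range(5):
        ym=(L[0]+Rr[0])/2*cx+(L[1]+Rr[1])/2   # mid at cx
        cy=ym
        fy=cy+.065*np.sin(yaw); cx=s[0]*fy+s[1]-.065*np.cos(yaw)
    W=m["W"]; b=W[(W[:,2]>.082)&(W[:,2]<.1)&(abs(W[:,0]-cx+.01)<.03)&(abs(W[:,1]-cy+.08)<.03)]
    print("yaw",np.degrees(yaw).round(2),"sides",np.degrees(np.arctan([L[0],Rr[0]])).round(2),"centre",round(cx,4),round(cy,4),"button",b.mean(0).round(4) if len(b) else None)
    o=ctrl.get_obs(); print("t",round(o["time_s"],2),"tcp",o["eef_pos"].round(4),"F",o["wrist_force"].round(2))
    cc,ss=np.cos(yaw),np.sin(yaw)
    for n,yy in(("PL",.094),("PR",-.094)): print(n,round(cx-.065*cc-yy*ss,4),round(cy-.065*ss+yy*cc,4))
    return im,d
E
python3 -c "
from h import *
look('a1')"
```

```text
yaw 0.32 sides [1.36 0.63] centre 0.5514 -0.0172 button [ 0.5385 -0.091   0.0884]
t 5.65 tcp [0.479  0.0769 0.0449] F [-1.34 -0.25 -1.45]
PL 0.4858 0.0764
PR 0.4869 -0.1116
```

step_arm:
  commands:
    - [0,0,0,0,-0.2,0.55,0]
    - [0,0,0,0,-0.2,0.55,0]
    - [0,0,0,-0.9,0,0,0]
    - [0,0,0,-0.9,0,0,0]
    - [0,0,0,-0.9,0,0,0]
    - [0,0,0,-0.9,0,0,0]
    - [0,0,0,-0.9,0,0,0]
    - [0,0,0,-0.9,0,0,0]
    - [0,0,0,-0.9,0,0,0]
    - [0,0,0,0,0,0,0]

```text
time_s: 6.65
eef_pos: [0.4452, -0.1165, 0.0463]
eef_rot: [-0.405, 0.582, 0.578, -0.405]
wrist_force: [-0.2, 0.7, -0.3]
opening: 0.003
```

```bash
python3 -c "
from h import *
look('a2')
go([.477,-.112,.045])"
```

```text
yaw 0.27 sides [ 0.43 -0.63] centre 0.5514 -0.017 button [ 0.5382 -0.0909  0.0887]
t 6.7 tcp [ 0.4444 -0.1146  0.0457] F [-0.51  0.48  0.12]
PL 0.486 0.0767
PR 0.4869 -0.1113
t 6.7 pos [ 0.4444 -0.1146  0.0457] F [-0.51  0.48  0.12] open -0.0
tool units [ 0.09  0.4  -1.01]  rows>= 1.0
[[ 0.003  0.343 -0.939]
 [ 1.    -0.002  0.003]
 [-0.001 -0.939 -0.343]]
```

View pics/a2.png

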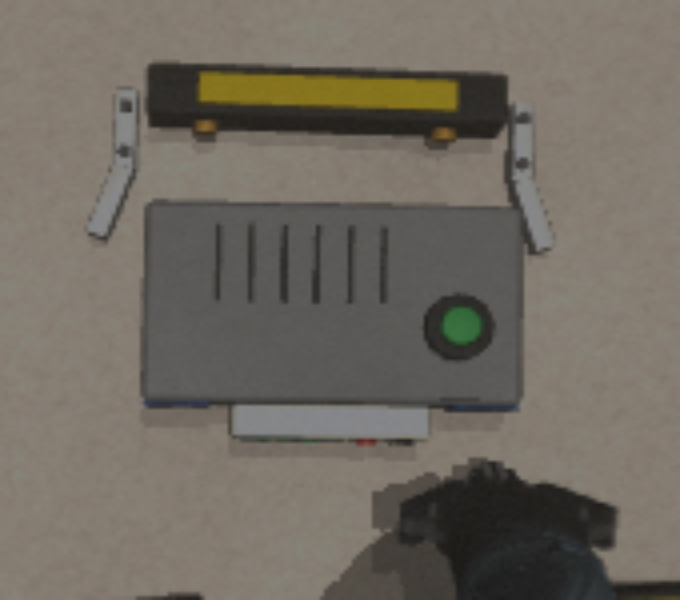

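step_arm:
  commands:
    - [0,0,0,0.03,0.14,-0.38,0]
    - [0,0,0,0.03,0.14,-0.38,0]
    - [0,0,0,0.03,0.09,-0.25,0]
    - [0,0,0,0.0,0.034,-0.094,0]
    - [0,0,0,0.02,0.034,-0.094,0]
    - [0,0,0,0.02,0.034,-0.094,0]
    - [0,0,0,0.02,0.034,-0.094,0]
    - [0,0,0,0.02,0.034,-0.094,0]

```text
time_s: 7.5
eef_pos: [0.4906, -0.1072, 0.0448]
eef_rot: [-0.406, 0.579, 0.579, -0.406]
wrist_force: [-3.2, -1.7, -0.8]
opening: -0.002
```

```bash
python3 -c "
from h import *
look('a3')"
```

```text
yaw 3.18 sides [3.16 3.51] centre 0.5579 -0.0124 button [ 0.5476 -0.0876  0.0885]
t 7.55 tcp [ 0.4911 -0.1072  0.045 ] F [-2.12 -1.15 -0.51]
PL 0.4877 0.0778
PR 0.4982 -0.1099
```

step_arm:
  commands:
    - [0,0,0,0,-0.23,0.63,0]
    - [0,0,0,0,-0.23,0.63,0]
    - [0,0,0,0.9,0,0,0]
    - [0,0,0,0.9,0,0,0]
    - [0,0,0,0.9,0,0,0]
    - [0,0,0,0.9,0,0,0]
    - [0,0,0,0.9,0,0,0]
    - [0,0,0,0.9,0,0,0]
    - [0,0,0,0.72,0,0,0]
    - [0,0,0,0,0,0,0]

```text
time_s: 8.55
eef_pos: [0.4503, 0.0786, 0.0452]
eef_rot: [-0.405, 0.578, 0.58, -0.406]
wrist_force: [-0.1, -0.7, 0.0]
opening: 0.001
```

```bash
python3 -c "
from h import *
go([.481,.076,.046])"
```

```text
t 8.55 pos [0.4503 0.0786 0.0452] F [-0.07 -0.68  0.04] open 0.0
tool units [-0.09  0.32 -0.97]  rows>= 1.0
[[-0.003  0.342 -0.94 ]
 [ 1.     0.002 -0.003]
 [ 0.001 -0.94  -0.342]]
```

step_arm:
  commands:
    - [0,0,0,-0.05,0.11,-0.38,0]
    - [0,0,0,-0.05,0.11,-0.38,0]
    - [0,0,0,0,0.06,-0.16,0]
    - [0,0,0,0.04,0.034,-0.094,0]
    - [0,0,0,0.04,0.034,-0.094,0]
    - [0,0,0,0.04,0.034,-0.094,0]
    - [0,0,0,0.04,0.034,-0.094,0]

```text
time_s: 9.25
eef_pos: [0.491, 0.0781, 0.0463]
eef_rot: [-0.406, 0.579, 0.579, -0.406]
wrist_force: [-2.3, -0.5, -1.0]
opening: -0.002
```

```bash
python3 -c "
from h import *
look('a4')"
```

```text
yaw -0.58 sides [-1.09 -1.96] centre 0.5619 -0.0111 button [ 0.547  -0.0859  0.0888]
t 9.3 tcp [0.4915 0.0783 0.0465] F [-1.23 -0.37 -0.42]
PL 0.4979 0.0835
PR 0.496 -0.1045
```

step_arm:
  commands:
    - [0,0,0,0,-0.23,0.63,0]
    - [0,0,0,0,-0.23,0.63,0]
    - [0,0,0,-0.9,0,0,0]
    - [0,0,0,-0.9,0,0,0]
    - [0,0,0,-0.9,0,0,0]
    - [0,0,0,-0.9,0,0,0]
    - [0,0,0,-0.9,0,0,0]
    - [0,0,0,-0.9,0,0,0]
    - [0,0,0,-0.65,0,0,0]
    - [0,0,0,0,0,0,0]

```text
time_s: 10.3
eef_pos: [0.4524, -0.1064, 0.0476]
eef_rot: [-0.405, 0.581, 0.578, -0.405]
wrist_force: [0.3, 0.5, 0.1]
opening: -0.001
```

step_arm:
  commands:
    - [0,0,0,0,0.14,-0.39,0]
    - [0,0,0,0,0.14,-0.39,0]
    - [0,0,0,0,0.1,-0.26,0]
    - [0,0,0,0,0.034,-0.094,0]
    - [0,0,0,-0.02,0.034,-0.094,0]
    - [0,0,0,-0.02,0.034,-0.094,0]
    - [0,0,0,-0.02,0.034,-0.094,0]
    - [0,0,0,-0.02,0.034,-0.094,0]

```text
time_s: 11.1
eef_pos: [0.4991, -0.1057, 0.0463]
eef_rot: [-0.406, 0.579, 0.579, -0.406]
wrist_force: [-2.6, -0.1, -0.9]
opening: -0.002
```

```bash
python3 -c "
from h import *
look('a5')"
```

```text
yaw 2.87 sides [3.54 3.55] centre 0.5668 -0.0107 button [ 0.556  -0.0859  0.0886]
t 11.15 tcp [ 0.4997 -0.106   0.0466] F [-1.19 -0.39 -0.67]
PL 0.4972 0.0799
PR 0.5066 -0.1079
```

step_arm:
  commands:
    - [0,0,0,0,-0.23,0.63,0]
    - [0,0,0,0,-0.23,0.63,0]
    - [0,0,0,0.9,0,0,0]
    - [0,0,0,0.9,0,0,0]
    - [0,0,0,0.9,0,0,0]
    - [0,0,0,0.9,0,0,0]
    - [0,0,0,0.9,0,0,0]
    - [0,0,0,0.9,0,0,0]
    - [0,0,0,0.75,0,0,0]
    - [0,0,0,0,0,0,0]

```text
time_s: 12.15
eef_pos: [0.4593, 0.0808, 0.047]
eef_rot: [-0.405, 0.578, 0.58, -0.406]
wrist_force: [0.2, 1.1, 0.4]
opening: -0.001
```

step_arm:
  commands:
    - [0,0,0,0,0.13,-0.36,0]
    - [0,0,0,0,0.11,-0.3,0]
    - [0,0,0,0,0.08,-0.22,0]
    - [0,0,0,0.02,0.04,-0.11,0]
    - [0,0,0,0.03,0.04,-0.11,0]
    - [0,0,0,0.03,0.04,-0.11,0]
    - [0,0,0,0.03,0.04,-0.11,0]
    - [0,0,0,0.03,0.04,-0.11,0]

```text
time_s: 12.95
eef_pos: [0.5045, 0.0831, 0.0464]
eef_rot: [-0.406, 0.579, 0.579, -0.406]
wrist_force: [-2.5, 1.1, -0.7]
opening: -0.002
```

```bash
python3 -c "
from h import *
look('a6')"
```

```text
yaw -2.45 sides [-2.24 -1.42] centre 0.573 -0.0113 button [ 0.5559 -0.0851  0.0879]
t 13.0 tcp [0.5053 0.083  0.0467] F [-2.03  0.45 -0.55]
PL 0.5121 0.0854
PR 0.504 -0.1025
```

View pics/a6.png

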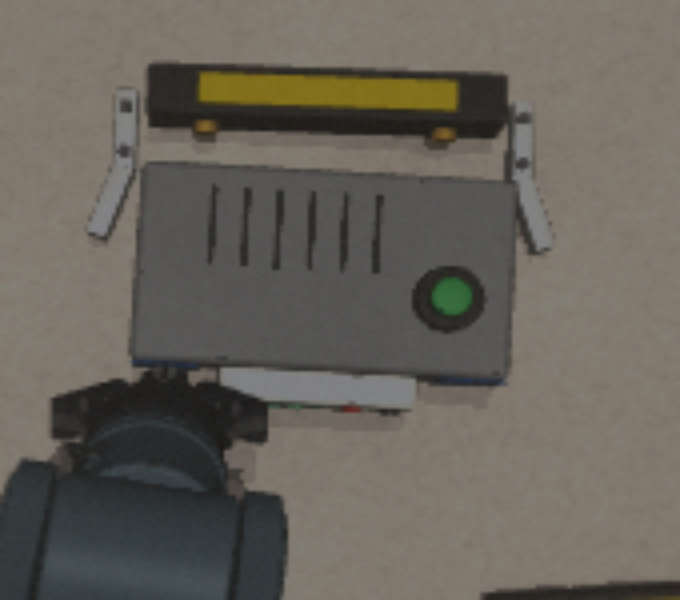

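step_arm:
  commands:
    - [0,0,0,0,-0.25,0.66,0]
    - [0,0,0,0,-0.25,0.66,0]
    - [0,0,0,-0.9,0,0,0]
    - [0,0,0,-0.9,0,0,0]
    - [0,0,0,-0.9,0,0,0]
    - [0,0,0,-0.9,0,0,0]
    - [0,0,0,-0.9,0,0,0]
    - [0,0,0,-0.9,0,0,0]
    - [0,0,0,-0.75,0,0,0]
    - [0,0,0,0,0,0,0]

```text
time_s: 14.0
eef_pos: [0.464, -0.1051, 0.0485]
eef_rot: [-0.405, 0.581, 0.578, -0.405]
wrist_force: [0.3, -0.3, -0.3]
opening: 0.001
```

step_arm:
  commands:
    - [0,0,0,0,0.13,-0.36,0]
    - [0,0,0,0,0.13,-0.36,0]
    - [0,0,0,0,0.09,-0.25,0]
    - [0,0,0,0,0.04,-0.11,0]
    - [0,0,0,-0.02,0.04,-0.11,0]
    - [0,0,0,-0.02,0.04,-0.11,0]
    - [0,0,0,-0.02,0.04,-0.11,0]
    - [0,0,0,-0.02,0.03,-0.08,0]

```text
time_s: 14.8
eef_pos: [0.5098, -0.1039, 0.047]
eef_rot: [-0.406, 0.579, 0.579, -0.406]
wrist_force: [-3.7, -1.2, -1.2]
opening: -0.004
```

```bash
python3 -c "
from h import *
look('a7')"
```

```text
yaw 1.3 sides [2.03 1.37] centre 0.5794 -0.0099 button [ 0.5681 -0.0853  0.0881]
t 14.85 tcp [ 0.5102 -0.1041  0.0472] F [-1.14  0.07 -1.07]
PL 0.5123 0.0826
PR 0.5165 -0.1053
```

step_arm:
  commands:
    - [0,0,0,0,-0.24,0.66,0]
    - [0,0,0,0,-0.24,0.66,0]
    - [0,0,0,0.9,0,0,0]
    - [0,0,0,0.9,0,0,0]
    - [0,0,0,0.9,0,0,0]
    - [0,0,0,0.9,0,0,0]
    - [0,0,0,0.9,0,0,0]
    - [0,0,0,0.9,0,0,0]
    - [0,0,0,0.8,0,0,0]
    - [0,0,0,0,0,0,0]

```text
time_s: 15.85
eef_pos: [0.4679, 0.0842, 0.0476]
eef_rot: [-0.405, 0.578, 0.58, -0.406]
wrist_force: [-0.3, 0.8, -0.0]
opening: -0.003
```

step_arm:
  commands:
    - [0,0,0,0,0.13,-0.36,0]
    - [0,0,0,0,0.13,-0.36,0]
    - [0,0,0,0,0.09,-0.25,0]
    - [0,0,0,0,0.04,-0.11,0]
    - [0,0,0,0.02,0.04,-0.11,0]
    - [0,0,0,0.02,0.04,-0.11,0]
    - [0,0,0,0.02,0.04,-0.11,0]
    - [0,0,0,0.02,0.03,-0.08,0]

```text
time_s: 16.65
eef_pos: [0.515, 0.0845, 0.047]
eef_rot: [-0.406, 0.579, 0.579, -0.406]
wrist_force: [-0.9, 1.2, -1.3]
opening: -0.003
```

```bash
python3 -c "
from h import *
look('a8')"
```

```text
yaw -1.98 sides [-1.85 -1.57] centre 0.5839 -0.0112 button [ 0.5677 -0.0853  0.0879]
t 16.7 tcp [0.5156 0.0845 0.0472] F [-1.11  0.64  0.49]
PL 0.5222 0.085
PR 0.5157 -0.1029
```

View pics/a8.png

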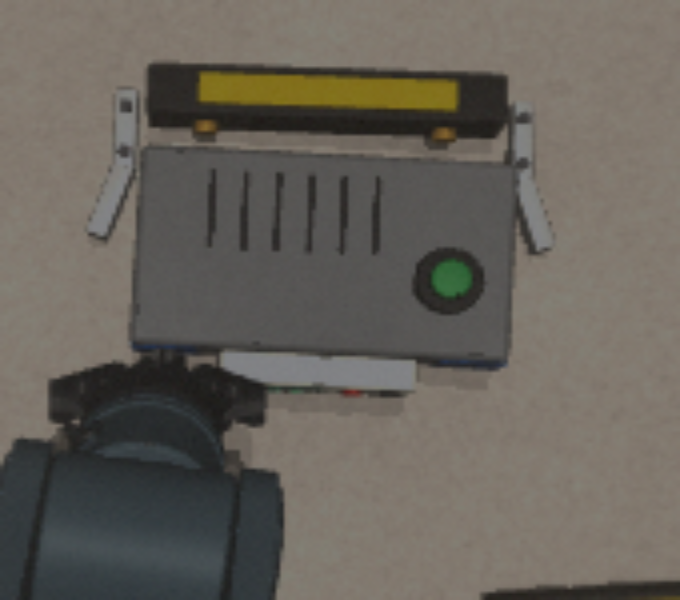

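step_arm:
  commands:
    - [0,0,0,0,-0.25,0.66,0]
    - [0,0,0,0,-0.25,0.66,0]
    - [0,0,0,-0.9,0,0,0]
    - [0,0,0,-0.9,0,0,0]
    - [0,0,0,-0.9,0,0,0]
    - [0,0,0,-0.9,0,0,0]
    - [0,0,0,-0.9,0,0,0]
    - [0,0,0,-0.9,0,0,0]
    - [0,0,0,-0.8,0,0,0]
    - [0,0,0,0,0,0,0]

```text
time_s: 17.7
eef_pos: [0.4745, -0.1052, 0.0491]
eef_rot: [-0.405, 0.582, 0.578, -0.405]
wrist_force: [-0.2, 0.2, 0.3]
opening: -0.002
```

step_arm:
  commands:
    - [0,0,0,0,0.13,-0.36,0]
    - [0,0,0,0,0.13,-0.36,0]
    - [0,0,0,0,0.09,-0.25,0]
    - [0,0,0,0,0.04,-0.11,0]
    - [0,0,0,-0.02,0.04,-0.11,0]
    - [0,0,0,-0.02,0.04,-0.11,0]
    - [0,0,0,-0.02,0.04,-0.11,0]
    - [0,0,0,-0.02,0.03,-0.08,0]

```text
time_s: 18.5
eef_pos: [0.5204, -0.1039, 0.0477]
eef_rot: [-0.406, 0.579, 0.579, -0.406]
wrist_force: [-2.6, 0.4, 0.0]
opening: -0.001
```

```bash
python3 -c "
from h import *
look('a9')"
```

```text
yaw 1.33 sides [2.53 0.67] centre 0.5891 -0.0103 button [ 0.578  -0.0852  0.0882]
t 18.55 tcp [ 0.5208 -0.1041  0.0479] F [-1.29 -0.14  0.12]
PL 0.522 0.0822
PR 0.5263 -0.1057
```

step_arm:
  commands:
    - [0,0,0,0,-0.23,0.67,0]
    - [0,0,0,0,-0.23,0.67,0]
    - [0,0,0,0.9,0,0,0]
    - [0,0,0,0.9,0,0,0]
    - [0,0,0,0.9,0,0,0]
    - [0,0,0,0.9,0,0,0]
    - [0,0,0,0.9,0,0,0]
    - [0,0,0,0.9,0,0,0]
    - [0,0,0,0.8,0,0,0]
    - [0,0,0,0,0,0,0]

```text
time_s: 19.55
eef_pos: [0.4782, 0.0842, 0.0475]
eef_rot: [-0.405, 0.578, 0.58, -0.406]
wrist_force: [-0.0, 0.1, -0.4]
opening: 0.0
```

step_arm:
  commands:
    - [0,0,0,0,0.13,-0.36,0]
    - [0,0,0,0,0.13,-0.36,0]
    - [0,0,0,0,0.09,-0.25,0]
    - [0,0,0,0,0.04,-0.11,0]
    - [0,0,0,0.02,0.04,-0.11,0]
    - [0,0,0,0.02,0.04,-0.11,0]
    - [0,0,0,0.02,0.04,-0.11,0]
    - [0,0,0,0.02,0.03,-0.08,0]

```text
time_s: 20.35
eef_pos: [0.5253, 0.0846, 0.0469]
eef_rot: [-0.406, 0.579, 0.579, -0.406]
wrist_force: [-0.8, 0.6, -1.8]
opening: -0.003
```

```bash
python3 -c "
from h import *
look('a10')"
```

```text
yaw -1.86 sides [-2.54 -1.82] centre 0.5945 -0.0108 button [ 0.5787 -0.084   0.0883]
t 20.4 tcp [0.5258 0.0845 0.0471] F [-1.34  0.57 -2.02]
PL 0.5326 0.0852
PR 0.5265 -0.1027
```

step_arm:
  commands:
    - [0,0,0,0,-0.24,0.66,0]
    - [0,0,0,0,-0.24,0.66,0]
    - [0,0,0,-0.9,0,0,0]
    - [0,0,0,-0.9,0,0,0]
    - [0,0,0,-0.9,0,0,0]
    - [0,0,0,-0.9,0,0,0]
    - [0,0,0,-0.9,0,0,0]
    - [0,0,0,-0.9,0,0,0]
    - [0,0,0,-0.8,0,0,0]
    - [0,0,0,0,0,0,0]

```text
time_s: 21.4
eef_pos: [0.485, -0.1052, 0.0484]
eef_rot: [-0.405, 0.581, 0.578, -0.405]
wrist_force: [0.1, -0.1, 0.5]
opening: -0.004
```

step_arm:
  commands:
    - [0,0,0,0,0.13,-0.36,0]
    - [0,0,0,0,0.13,-0.36,0]
    - [0,0,0,0,0.09,-0.25,0]
    - [0,0,0,0,0.04,-0.11,0]
    - [0,0,0,-0.02,0.04,-0.11,0]
    - [0,0,0,-0.02,0.04,-0.11,0]
    - [0,0,0,-0.02,0.04,-0.11,0]
    - [0,0,0,-0.02,0.03,-0.08,0]

```text
time_s: 22.2
eef_pos: [0.5307, -0.1039, 0.0469]
eef_rot: [-0.406, 0.579, 0.579, -0.406]
wrist_force: [-4.3, -0.5, 0.1]
opening: -0.002
```

```bash
python3 -c "
from h import *
look('a11')"
```

```text
yaw 2.19 sides [2.62 1.26] centre 0.5997 -0.0096 button [ 0.5887 -0.084   0.0884]
t 22.25 tcp [ 0.5311 -0.1041  0.0471] F [-1.97 -0.12 -1.04]
PL 0.5311 0.0818
PR 0.5383 -0.106
```

View pics/a11.png

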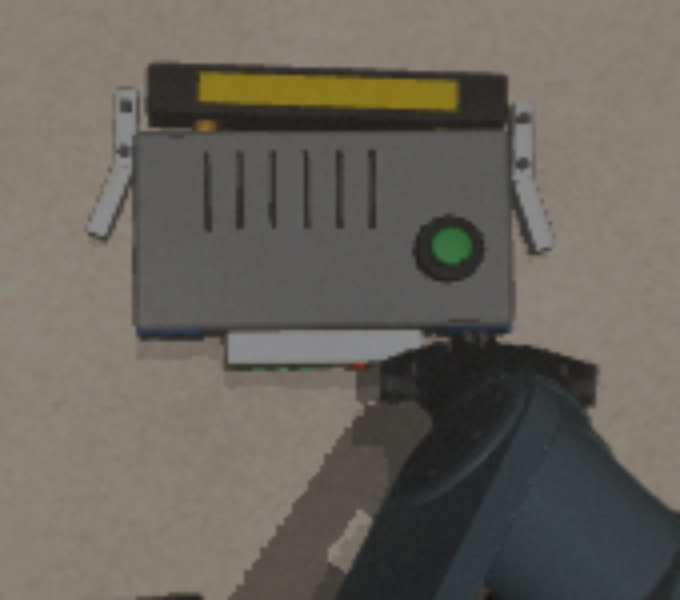

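step_arm:
  commands:
    - [0,0,0,0,-0.24,0.67,0]
    - [0,0,0,0,-0.24,0.67,0]
    - [0,0,0,0.9,0,0,0]
    - [0,0,0,0.9,0,0,0]
    - [0,0,0,0.9,0,0,0]
    - [0,0,0,0.9,0,0,0]
    - [0,0,0,0.9,0,0,0]
    - [0,0,0,0.9,0,0,0]
    - [0,0,0,0.8,0,0,0]
    - [0,0,0,0,0,0,0]

```text
time_s: 23.25
eef_pos: [0.4885, 0.0843, 0.0474]
eef_rot: [-0.405, 0.578, 0.58, -0.406]
wrist_force: [-0.6, -0.6, 0.0]
opening: -0.001
```

step_arm:
  commands:
    - [0,0,0,0,0.13,-0.36,0]
    - [0,0,0,0,0.13,-0.36,0]
    - [0,0,0,0,0.08,-0.22,0]
    - [0,0,0,0,0.04,-0.11,0]
    - [0,0,0,0.02,0.04,-0.11,0]
    - [0,0,0,0.02,0.034,-0.094,0]
    - [0,0,0,0.02,0.034,-0.094,0]
    - [0,0,0,0.02,0.023,-0.063,0]

```text
time_s: 24.05
eef_pos: [0.5327, 0.0846, 0.0467]
eef_rot: [-0.406, 0.579, 0.579, -0.406]
wrist_force: [-3.2, 0.8, 1.1]
opening: 0.001
```

```bash
python3 -c "
from h import *
look('a12')"
```

```text
yaw -1.11 sides [-0.85 -0.45] centre 0.6026 -0.0102 button [ 0.5879 -0.0844  0.0884]
t 24.1 tcp [0.533  0.0846 0.0468] F [-2.37  1.42 -0.25]
PL 0.5395 0.085
PR 0.5358 -0.1029
```

step_arm:
  commands:
    - [0,0,0,0,-0.24,0.66,0]
    - [0,0,0,0,-0.24,0.66,0]
    - [0,0,0,-0.9,0,0,0]
    - [0,0,0,-0.9,0,0,0]
    - [0,0,0,-0.9,0,0,0]
    - [0,0,0,-0.9,0,0,0]
    - [0,0,0,-0.9,0,0,0]
    - [0,0,0,-0.9,0,0,0]
    - [0,0,0,-0.8,0,0,0]
    - [0,0,0,0,0,0,0]

```text
time_s: 25.1
eef_pos: [0.4927, -0.1052, 0.0483]
eef_rot: [-0.405, 0.581, 0.578, -0.405]
wrist_force: [-0.2, 0.2, 0.2]
opening: -0.0
```

step_arm:
  commands:
    - [0,0,0,0,0.13,-0.36,0]
    - [0,0,0,0,0.13,-0.36,0]
    - [0,0,0,0,0.08,-0.22,0]
    - [0,0,0,0,0.04,-0.11,0]
    - [0,0,0,0,0.034,-0.094,0]
    - [0,0,0,-0.02,0.034,-0.094,0]
    - [0,0,0,-0.02,0.034,-0.094,0]
    - [0,0,0,-0.02,0.03,-0.08,0]

```text
time_s: 25.9
eef_pos: [0.5355, -0.1032, 0.0468]
eef_rot: [-0.406, 0.579, 0.579, -0.406]
wrist_force: [-6.6, -1.8, 3.5]
opening: -0.0
```

```bash
python3 -c "
from h import *
look('a13')"
```

```text
yaw 1.41 sides [-0.12  0.62] centre 0.6066 -0.0098 button [ 0.5933 -0.085   0.0881]
t 25.95 tcp [ 0.5358 -0.1034  0.0469] F [-3.8  -0.31  0.02]
PL 0.5393 0.0826
PR 0.5439 -0.1054
```

View pics/a13.png

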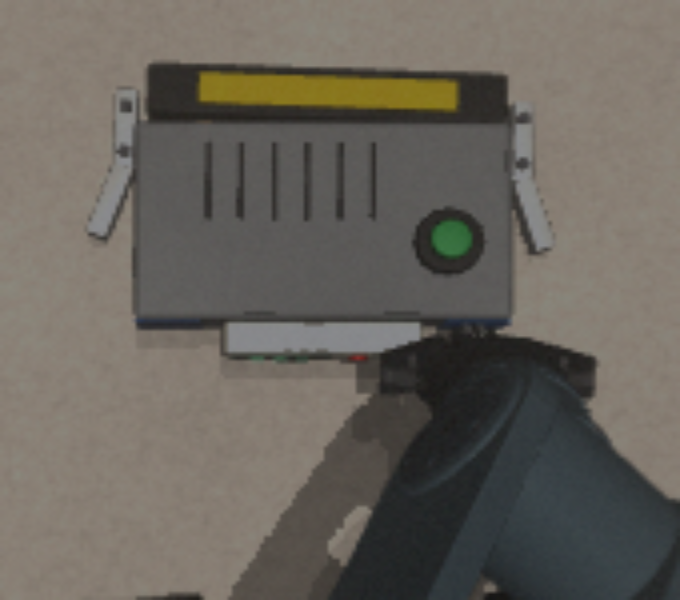

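step_arm:
  commands:
    - [0,0,0,0,0.02,-0.05,0]
    - [0,0,0,0,0.01,-0.03,0]

```text
time_s: 26.15
eef_pos: [0.5363, -0.1031, 0.0462]
eef_rot: [-0.407, 0.578, 0.579, -0.407]
wrist_force: [-22.6, -4.6, 15.9]
opening: -0.002
```

step_arm:
  commands:
    - [0,0,0,0,-0.24,0.66,0]
    - [0,0,0,0,-0.24,0.66,0]
    - [0,0,0,0.9,0,0,0]
    - [0,0,0,0.9,0,0,0]
    - [0,0,0,0.9,0,0,0]
    - [0,0,0,0.9,0,0,0]
    - [0,0,0,0.9,0,0,0]
    - [0,0,0,0.9,0,0,0]
    - [0,0,0,0.8,0,0,0]
    - [0,0,0,0,0,0,0]

```text
time_s: 27.15
eef_pos: [0.4964, 0.0849, 0.0472]
eef_rot: [-0.405, 0.578, 0.58, -0.406]
wrist_force: [0.4, -0.2, -0.3]
opening: 0.001
```

```bash
python3 -c "
from h import *
look('a14')
go([.532,.084,.046])"
```

```text
yaw 1.34 sides [1.44 0.59] centre 0.6064 -0.0103 button [ 0.5942 -0.0847  0.0886]
t 27.2 tcp [0.4966 0.0838 0.0473] F [ 0.48 -0.48 -0.81]
PL 0.5393 0.0822
PR 0.5437 -0.1058
t 27.2 pos [0.4966 0.0838 0.0473] F [ 0.48 -0.48 -0.81] open -0.0
tool units [ 0.    0.44 -1.09]  rows>= 1.1
[[-0.003  0.342 -0.94 ]
 [ 1.     0.001 -0.003]
 [-0.    -0.94  -0.342]]
```

View pics/a14.png

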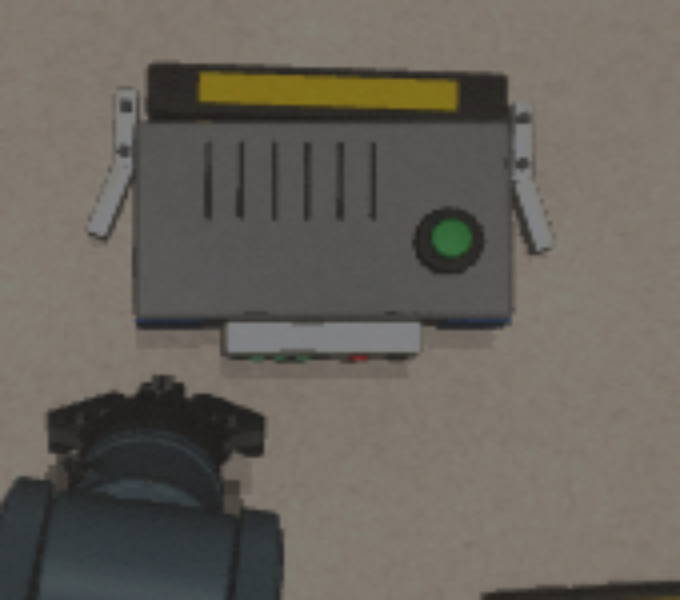

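step_arm:
  commands:
    - [0,0,0,0,0.16,-0.38,0]
    - [0,0,0,0,0.15,-0.36,0]
    - [0,0,0,0,0.12,-0.3,0]
    - [0,0,0,0,0.02,-0.06,0]
    - [0,0,0,0,0.02,-0.06,0]
    - [0,0,0,0,0.02,-0.06,0]

```text
time_s: 27.8
eef_pos: [0.5352, 0.0825, 0.0453]
eef_rot: [-0.406, 0.579, 0.579, -0.406]
wrist_force: [-5.5, 1.0, 4.2]
opening: -0.003
```

step_arm:
  commands:
    - [0,0,0,0,0.01,-0.03,0]

```text
time_s: 27.9
eef_pos: [0.5361, 0.0828, 0.0454]
eef_rot: [-0.406, 0.579, 0.579, -0.406]
wrist_force: [-4.7, 1.2, 1.9]
opening: -0.0
```

step_arm:
  commands:
    - [0,0,0,0,0.01,-0.03,0]

```text
time_s: 28.0
eef_pos: [0.537, 0.0829, 0.0454]
eef_rot: [-0.406, 0.579, 0.579, -0.406]
wrist_force: [-4.7, 2.5, 1.1]
opening: 0.002
```

step_arm:
  commands:
    - [0,0,0,0,0.01,-0.03,0]

```text
time_s: 28.1
eef_pos: [0.5379, 0.083, 0.0454]
eef_rot: [-0.406, 0.579, 0.579, -0.406]
wrist_force: [-3.8, 2.1, 1.1]
opening: 0.0
```

```bash
python3 -c "
from h import *
look('a15')"
```

```text
yaw -0.89 sides [-1.57 -1.33] centre 0.6082 -0.0109 button [ 0.5912 -0.0853  0.0882]
t 28.15 tcp [0.538  0.083  0.0454] F [-4.25  3.31  0.56]
PL 0.5446 0.0841
PR 0.5417 -0.1039
```

step_arm:
  commands:
    - [0,0,0,0,0.01,-0.03,0]

```text
time_s: 28.25
eef_pos: [0.5386, 0.0831, 0.0453]
eef_rot: [-0.406, 0.578, 0.579, -0.406]
wrist_force: [-8.0, 3.1, 2.8]
opening: -0.001
```

step_arm:
  commands:
    - [0,0,0,0,0.01,-0.03,0]

```text
time_s: 28.35
eef_pos: [0.5388, 0.0832, 0.0451]
eef_rot: [-0.407, 0.578, 0.579, -0.407]
wrist_force: [-14.7, 0.9, 11.6]
opening: 0.002
```

step_arm:
  commands:
    - [0,0,0,0,-0.24,0.66,0]
    - [0,0,0,0,-0.24,0.66,0]
    - [0,0,0,-0.9,0,0,0]
    - [0,0,0,-0.9,0,0,0]
    - [0,0,0,-0.9,0,0,0]
    - [0,0,0,-0.9,0,0,0]
    - [0,0,0,-0.9,0,0,0]
    - [0,0,0,-0.9,0,0,0]
    - [0,0,0,-0.65,0,0,0]
    - [0,0,0,0,0,0,0]

```text
time_s: 29.35
eef_pos: [0.5, -0.1021, 0.0471]
eef_rot: [-0.405, 0.581, 0.578, -0.405]
wrist_force: [1.0, 0.3, -0.2]
opening: 0.002
```

```bash
python3 -c "
from h import *
look('a16')
go([.531,-.099,.045])"
```

```text
yaw -1.56 sides [-1.57 -2.55] centre 0.6083 -0.0105 button [ 0.5926 -0.0847  0.088 ]
t 29.4 tcp [ 0.4994 -0.1005  0.0466] F [ 0.3   0.55 -0.17]
PL 0.5458 0.0852
PR 0.5407 -0.1027
t 29.4 pos [ 0.4994 -0.1005  0.0466] F [ 0.3   0.55 -0.17] open 0.0
tool units [ 0.05  0.41 -0.97]  rows>= 1.0
[[ 0.003  0.343 -0.939]
 [ 1.    -0.002  0.002]
 [-0.001 -0.939 -0.343]]
```

step_arm:
  commands:
    - [0,0,0,0.03,0.15,-0.35,0]
    - [0,0,0,0.02,0.15,-0.35,0]
    - [0,0,0,0,0.11,-0.27,0]
    - [0,0,0,0,0.02,-0.06,0]
    - [0,0,0,0,0.01,-0.03,0]

```text
time_s: 29.9
eef_pos: [0.5335, -0.0967, 0.0443]
eef_rot: [-0.405, 0.579, 0.58, -0.406]
wrist_force: [-0.2, -0.0, -0.2]
opening: -0.003
```

step_arm:
  commands:
    - [0,0,0,0,0.01,-0.03,0]

```text
time_s: 30.0
eef_pos: [0.5339, -0.0969, 0.0442]
eef_rot: [-0.406, 0.579, 0.579, -0.406]
wrist_force: [0.8, 0.4, 0.5]
opening: -0.003
```

step_arm:
  commands:
    - [0,0,0,0,0.01,-0.03,0]

```text
time_s: 30.1
eef_pos: [0.5344, -0.097, 0.0442]
eef_rot: [-0.406, 0.579, 0.579, -0.406]
wrist_force: [-3.8, 0.1, 1.9]
opening: -0.0
```

step_arm:
  commands:
    - [0,0,0,0,0.01,-0.03,0]
    - [0,0,0,0,0.01,-0.03,0]

```text
time_s: 30.3
eef_pos: [0.5359, -0.0974, 0.0441]
eef_rot: [-0.406, 0.579, 0.579, -0.406]
wrist_force: [-6.0, -2.7, 2.0]
opening: 0.001
```

step_arm:
  commands:
    - [0,0,0,0,0.01,-0.03,0]

```text
time_s: 30.4
eef_pos: [0.5367, -0.0975, 0.0441]
eef_rot: [-0.406, 0.579, 0.579, -0.406]
wrist_force: [-10.5, -3.4, 4.7]
opening: 0.0
```

step_arm:
  commands:
    - [0,0,0,0,0.01,-0.03,0]

```text
time_s: 30.5
eef_pos: [0.5369, -0.0975, 0.0439]
eef_rot: [-0.407, 0.578, 0.579, -0.407]
wrist_force: [-17.8, -4.1, 12.9]
opening: -0.002
```

step_arm:
  commands:
    - [0,0,0,0,-0.24,0.66,0]
    - [0,0,0,0,-0.24,0.66,0]
    - [0,0,0,0.9,0,0,0]
    - [0,0,0,0.9,0,0,0]
    - [0,0,0,0.9,0,0,0]
    - [0,0,0,0.9,0,0,0]
    - [0,0,0,0.9,0,0,0]
    - [0,0,0,0.9,0,0,0]
    - [0,0,0,0.45,0,0,0]
    - [0,0,0,0,0,0,0]

```text
time_s: 31.5
eef_pos: [0.4965, 0.0795, 0.0448]
eef_rot: [-0.405, 0.579, 0.58, -0.406]
wrist_force: [-0.1, -0.5, -0.7]
opening: -0.002
```

```bash
python3 -c "
from h import *
look('a17')
go([.534,.078,.045])"
```

```text
yaw -0.4 sides [-0.3  -0.31] centre 0.609 -0.0105 button [ 0.5947 -0.0851  0.0877]
t 31.55 tcp [0.4967 0.0787 0.0448] F [ 0.68 -0.53 -0.63]
PL 0.5446 0.0839
PR 0.5433 -0.1041
t 31.55 pos [0.4967 0.0787 0.0448] F [ 0.68 -0.53 -0.63] open 0.0
tool units [-0.03  0.42 -1.17]  rows>= 1.2
[[-0.002  0.342 -0.94 ]
 [ 1.     0.001 -0.002]
 [-0.    -0.94  -0.342]]
```

View pics/a17.png

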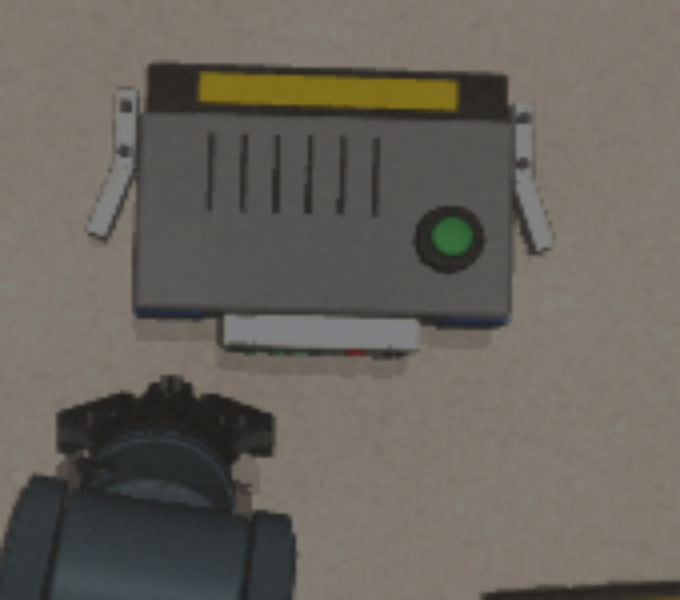

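step_arm:
  commands:
    - [0,0,0,0,0.15,-0.38,0]
    - [0,0,0,0,0.14,-0.38,0]
    - [0,0,0,0,0.12,-0.36,0]
    - [0,0,0,0,0.02,-0.06,0]
    - [0,0,0,0,0.01,-0.03,0]

```text
time_s: 32.05
eef_pos: [0.5358, 0.0776, 0.0445]
eef_rot: [-0.406, 0.579, 0.579, -0.406]
wrist_force: [-0.3, 0.8, -0.6]
opening: -0.0
```

step_arm:
  commands:
    - [0,0,0,0,0.01,-0.03,0]

```text
time_s: 32.15
eef_pos: [0.5358, 0.078, 0.0442]
eef_rot: [-0.406, 0.579, 0.579, -0.406]
wrist_force: [0.3, 0.5, -0.1]
opening: 0.001
```

step_arm:
  commands:
    - [0,0,0,0,0.01,-0.03,0]

```text
time_s: 32.25
eef_pos: [0.5367, 0.0781, 0.0444]
eef_rot: [-0.406, 0.579, 0.579, -0.406]
wrist_force: [-0.3, 0.7, -0.1]
opening: -0.002
```

step_arm:
  commands:
    - [0,0,0,0,0.01,-0.03,0]

```text
time_s: 32.35
eef_pos: [0.5378, 0.0782, 0.0446]
eef_rot: [-0.406, 0.579, 0.579, -0.406]
wrist_force: [-0.3, 0.0, -0.1]
opening: 0.002
```

step_arm:
  commands:
    - [0,0,0,0,0.01,-0.03,0]

```text
time_s: 32.45
eef_pos: [0.5381, 0.0782, 0.0443]
eef_rot: [-0.406, 0.579, 0.579, -0.406]
wrist_force: [-5.4, -0.3, 3.5]
opening: -0.002
```

step_arm:
  commands:
    - [0,0,0,0,0.01,-0.02,0]

```text
time_s: 32.55
eef_pos: [0.5386, 0.0784, 0.0442]
eef_rot: [-0.406, 0.579, 0.579, -0.406]
wrist_force: [-7.2, 1.6, 4.2]
opening: 0.002
```

step_arm:
  commands:
    - [0,0,0,0,0.01,-0.02,0]

```text
time_s: 32.65
eef_pos: [0.5388, 0.0784, 0.0439]
eef_rot: [-0.407, 0.578, 0.579, -0.407]
wrist_force: [-8.8, 1.0, 6.6]
opening: -0.001
```

step_arm:
  commands:
    - [0,0,0,0,0.01,-0.02,0]

```text
time_s: 32.75
eef_pos: [0.5388, 0.0785, 0.0435]
eef_rot: [-0.407, 0.578, 0.579, -0.407]
wrist_force: [-11.4, -0.5, 8.8]
opening: 0.001
```

step_arm:
  commands:
    - [0,0,0,0,-0.24,0.66,0]
    - [0,0,0,0,-0.24,0.66,0]
    - [0,0,0,-0.9,0,0,0]
    - [0,0,0,-0.9,0,0,0]
    - [0,0,0,-0.9,0,0,0]
    - [0,0,0,-0.9,0,0,0]
    - [0,0,0,-0.9,0,0,0]
    - [0,0,0,-0.9,0,0,0]
    - [0,0,0,-0.45,0,0,0]
    - [0,0,0,0,0,0,0]

```text
time_s: 33.75
eef_pos: [0.4996, -0.0995, 0.0451]
eef_rot: [-0.405, 0.581, 0.578, -0.405]
wrist_force: [0.4, 0.6, 0.3]
opening: 0.002
```

```bash
python3 -c "
from h import *
look('a18')
go([.5345,-.098,.045])"
```

```text
yaw -0.78 sides [-1.41 -0.66] centre 0.6096 -0.0105 button [ 0.5953 -0.0851  0.0878]
t 33.8 tcp [ 0.4991 -0.0983  0.0447] F [ 0.36  0.18 -0.41]
PL 0.5459 0.0844
PR 0.5433 -0.1036
t 33.8 pos [ 0.4991 -0.0983  0.0447] F [ 0.36  0.18 -0.41] open -0.0
tool units [ 0.01  0.39 -1.11]  rows>= 1.1
[[ 0.002  0.342 -0.94 ]
 [ 1.    -0.001  0.002]
 [-0.    -0.94  -0.342]]
```

step_arm:
  commands:
    - [0,0,0,0,0.14,-0.38,0]
    - [0,0,0,0,0.13,-0.38,0]
    - [0,0,0,0,0.12,-0.34,0]
    - [0,0,0,0,0.01,-0.03,0]
    - [0,0,0,0,0.01,-0.03,0]

```text
time_s: 34.3
eef_pos: [0.5362, -0.0968, 0.0446]
eef_rot: [-0.405, 0.579, 0.58, -0.406]
wrist_force: [0.2, -0.2, 1.0]
opening: 0.001
```

step_arm:
  commands:
    - [0,0,0,0,0.01,-0.03,0]

```text
time_s: 34.4
eef_pos: [0.5365, -0.0969, 0.0446]
eef_rot: [-0.406, 0.579, 0.579, -0.406]
wrist_force: [-3.3, 0.5, 1.4]
opening: 0.005
```

step_arm:
  commands:
    - [0,0,0,0,0.01,-0.02,0]

```text
time_s: 34.5
eef_pos: [0.5367, -0.0969, 0.0444]
eef_rot: [-0.406, 0.579, 0.579, -0.406]
wrist_force: [-6.0, 0.9, 6.1]
opening: -0.0
```

step_arm:
  commands:
    - [0,0,0,0,0.01,-0.02,0]

```text
time_s: 34.6
eef_pos: [0.5368, -0.0969, 0.0442]
eef_rot: [-0.407, 0.578, 0.579, -0.406]
wrist_force: [-10.1, -0.7, 8.1]
opening: 0.004
```

step_arm:
  commands:
    - [0,0,0,0,0.01,-0.02,0]

```text
time_s: 34.7
eef_pos: [0.5369, -0.0968, 0.044]
eef_rot: [-0.407, 0.578, 0.579, -0.406]
wrist_force: [-14.1, -0.4, 9.9]
opening: 0.001
```

step_arm:
  commands:
    - [0,0,0,0,-0.24,0.66,0]
    - [0,0,0,0,-0.24,0.66,0]
    - [0,0,0,0,-0.9,-0.33,0]
    - [0,0,0,0,-0.9,-0.33,0]
    - [0,0,0,0,-0.9,-0.33,0]
    - [0,0,0,0,-0.9,-0.33,0]
    - [0.833,0,0,0,0,0,0]
    - [0.833,0,0,0,0,0,0]
    - [0.833,0,0,0,0,0,0]
    - [0.833,0,0,0,0,0,0]

```text
time_s: 35.7
eef_pos: [0.4973, -0.0978, 0.1604]
eef_rot: [0.5, -0.5, -0.499, 0.501]
wrist_force: [-0.2, -0.3, -0.8]
opening: -0.003
```

```bash
python3 -c "
from h import *
im,d=look('a19')
W,u,v=cloud(d,ctrl.get_calibration('top'))
r=np.hypot(W[:,0]-.5945,W[:,1]+.0852)
for a in range(0,32,3):
    k=(r>=a*1e-3)&(r<(a+3)*1e-3)
    if k.sum(): print(a,k.sum(),np.percentile(W[k,2],[10,50,90]).round(4))
g=(im[...,1].astype(int)>im[...,2]+30)&(im[...,1].astype(int)>im[...,0]+20); gm=np.zeros((480,640),bool); gm[v,u]=(r<.03); gm&=g
ww=W[gm[v,u]]; print('green',gm.sum(),ww.mean(0),ww[:,:2].min(0),ww[:,:2].max(0))
go([.5943,-.0852,.115])"
```

```text
yaw -0.77 sides [  0.5  -41.15] centre 0.6096 0.0064 button [ 0.5972 -0.0812  0.0887]
t 35.75 tcp [ 0.4986 -0.0982  0.1605] F [-1.11 -0.94  1.75]
PL 0.5459 0.1013
PR 0.5434 -0.0867
0 6 [0.0892 0.0916 0.0941]
3 13 [0.0903 0.092  0.0938]
6 18 [0.0884 0.0922 0.0938]
9 30 [0.0853 0.0912 0.095 ]
12 23 [0.0787 0.082  0.0901]
15 33 [0.0793 0.0819 0.0847]
18 52 [0.0694 0.0806 0.0838]
21 30 [0.067  0.0694 0.0738]
24 46 [0.0664 0.07   0.0715]
27 53 [0.0671 0.0699 0.0725]
30 60 [0.0672 0.0695 0.0715]
green 64 [ 0.59644951 -0.08355755  0.09189459] [ 0.58468377 -0.09371889] [ 0.60639563 -0.07435058]
t 35.75 pos [ 0.4986 -0.0982  0.1605] F [-1.11 -0.94  1.75] open -0.0
tool units [ 0.44  1.5  -3.2 ]  rows>= 3.2
[[ 0.001 -0.004 -1.   ]
 [ 1.    -0.001  0.001]
 [-0.001 -1.     0.004]]
```

View pics/a19.png

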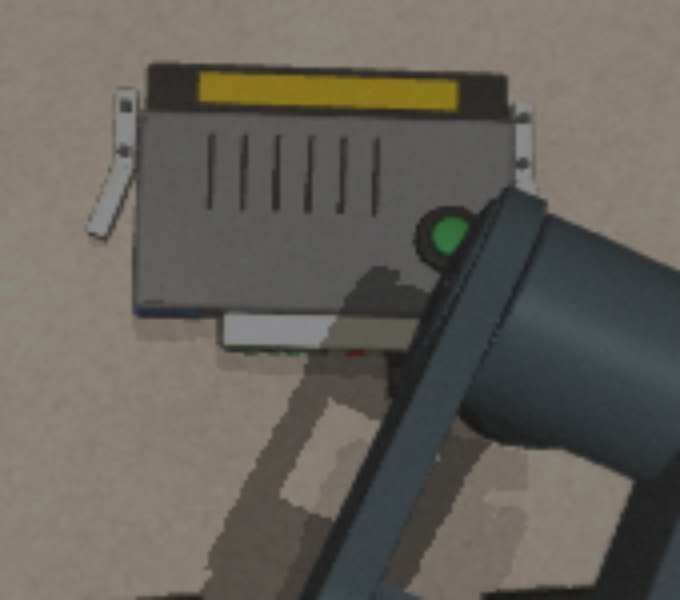

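step_arm:
  commands:
    - [0,0,0,0.11,0.2,-0.8,0]
    - [0,0,0,0.11,0.3,-0.8,0]
    - [0,0,0,0.11,0.4,-0.8,0]
    - [0,0,0,0.11,0.5,-0.8,0]
    - [0,0,0,0,0,0,0]

```text
time_s: 36.25
eef_pos: [0.5935, -0.0837, 0.1152]
eef_rot: [0.5, -0.499, -0.5, 0.5]
wrist_force: [-0.6, -0.4, -0.7]
opening: -0.0
```

```bash
python3 -c "
from h import *
go([.5945,-.0852,.092])
im,d=ctrl.camera('wrist'); cv2.imwrite('pics/w2.png',im)
im,d=ctrl.camera('scene'); cv2.imwrite('pics/s2.png',cv2.resize(im[190:350,180:400],None,fx=3.6,fy=3.6,interpolation=cv2.INTER_CUBIC))"
```

```text
t 36.25 pos [ 0.5935 -0.0837  0.1152] F [-0.62 -0.45 -0.66] open -0.0
tool units [-0.05  0.77 -0.03]  rows>= 0.8
[[-0.001 -0.001 -1.   ]
 [ 1.     0.001 -0.001]
 [ 0.001 -1.     0.001]]
```

View pics/w2.png

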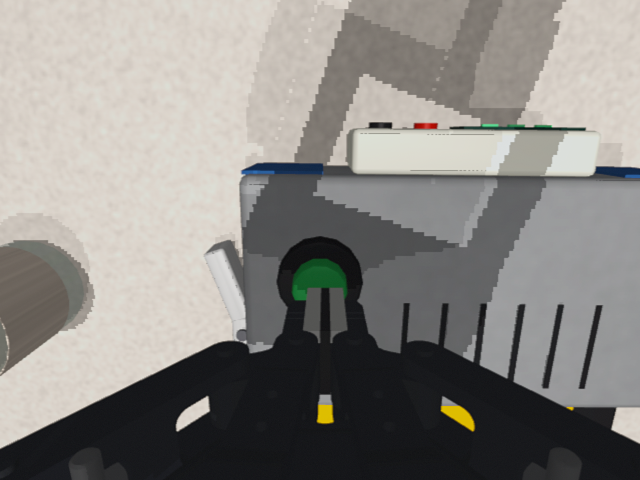

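View pics/s2.png

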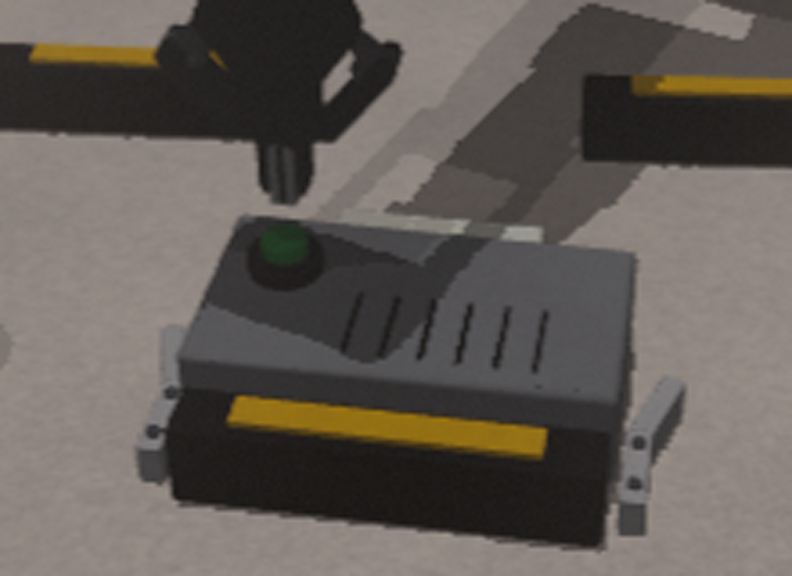

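step_arm:
  commands:
    - [0,0,0,-0.04,0.4,-0.03,0]
    - [0,0,0,0,0.3,0,0]
    - [0,0,0,0,0.1,0,0]
    - [0,0,0,0,0.06,0,0]
    - [0,0,0,0,0.05,0,0]

```text
time_s: 36.85
eef_pos: [0.5937, -0.0855, 0.0905]
eef_rot: [0.5, -0.5, -0.5, 0.5]
wrist_force: [-0.9, 0.4, 2.5]
opening: -0.0
```

step_arm:
  commands:
    - [0,0,0,0,0.05,0,0]
    - [0,0,0,0,0.05,0,0]

```text
time_s: 37.05
eef_pos: [0.594, -0.0855, 0.0877]
eef_rot: [-0.5, 0.5, 0.5, -0.5]
wrist_force: [-2.7, 0.8, 2.5]
opening: 0.003
```

step_arm:
  commands:
    - [0,0,0,0,0.05,0,0]

```text
time_s: 37.15
eef_pos: [0.5939, -0.0855, 0.0862]
eef_rot: [-0.5, 0.5, 0.5, -0.5]
wrist_force: [-3.4, 1.1, 4.1]
opening: -0.004
```

step_arm:
  commands:
    - [0,0,0,0,0.04,0,0]

```text
time_s: 37.25
eef_pos: [0.5941, -0.0855, 0.0858]
eef_rot: [0.5, -0.5, -0.5, 0.5]
wrist_force: [-7.6, 2.0, 16.4]
opening: 0.002
```

step_arm:
  commands:
    - [0,0,0,0,0.04,0,0]

```text
time_s: 37.35
eef_pos: [0.5941, -0.0856, 0.0856]
eef_rot: [0.5, -0.5, -0.5, 0.5]
wrist_force: [-11.2, 1.9, 24.2]
opening: 0.0
```

step_arm:
  commands:
    - [0,0,0,0,-0.2,0,0]
    - [0,0,0,0,-0.5,0,0]
    - [0,0,0,0,-1,0,0]
    - [0,0,0,0,-1,0,0]
    - [0,0,0,0,-1,0.5,0]
    - [0,0,0,0,0,1,0]
    - [0,0,0,0,0,1,0]
    - [0,0,0,0,0,1,0]
    - [0,0,0,0,0,1,0]
    - [0,0,0,0,0,0,0]

```text
time_s: 38.35
eef_pos: [0.4562, -0.0848, 0.1945]
eef_rot: [0.5, -0.5, -0.5, 0.5]
wrist_force: [-0.2, -0.1, -0.4]
opening: -0.003
```

```bash
python3 -c "
from h import *
im,d=look('a20')
im,d=ctrl.camera('scene'); cv2.imwrite('pics/s3.png',cv2.resize(im[190:350,180:400],None,fx=3.6,fy=3.6,interpolation=cv2.INTER_CUBIC))
im,d=ctrl.camera('wrist'); cv2.imwrite('pics/w3.png',im)
"
```

```text
yaw -0.66 sides [-0.07 -0.87] centre 0.6093 -0.0105 button [ 0.5949 -0.0847  0.0882]
t 38.4 tcp [ 0.4581 -0.0853  0.1951] F [ 0.15 -0.61  0.37]
PL 0.5454 0.0842
PR 0.5433 -0.1038
```

View pics/a20.png

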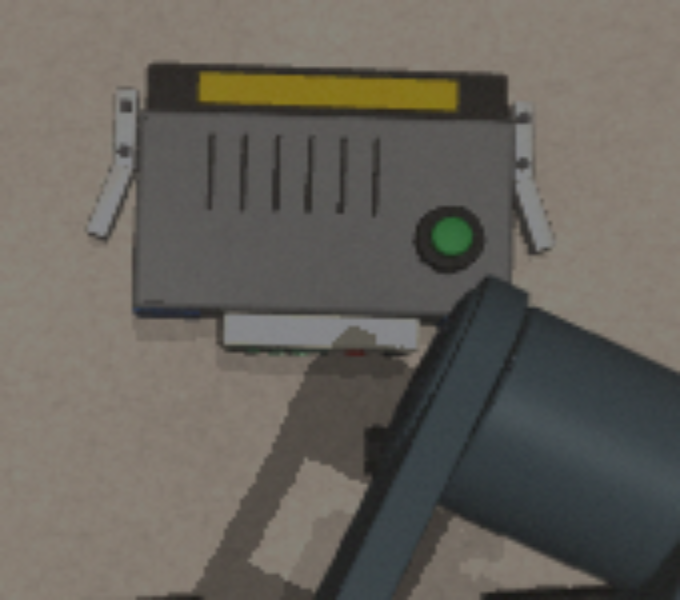

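View pics/s3.png

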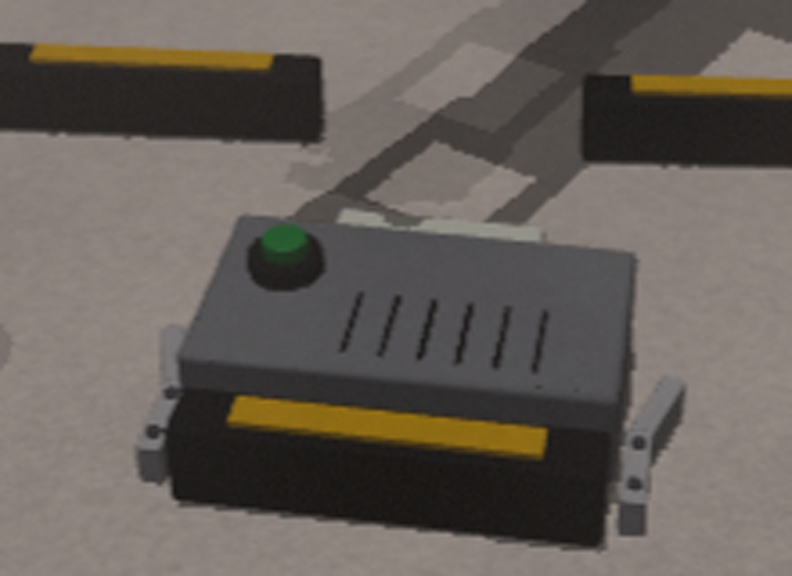

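View pics/w3.png

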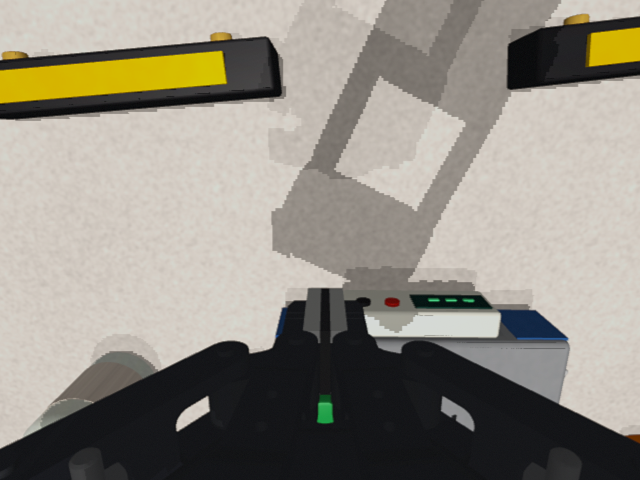

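```bash
python3 -c "
from bench import ctrl
print(ctrl.hand_in(), ctrl.get_obs()['time_s'])"
```

```text
the job is handed in; nothing more can be done
the job is handed in; nothing more can be done
```

I slid the power supply into its bay, pushing the left and right blue patches in turn. I then pressed the green button down to its stop, let go, backed the arm clear and handed in at about 38 s.

- **Home:** The last push on each corner met a hard stop, about 11 N on the left and 14 N on the right. The two stops differ by 1.9 mm, about what the slight slant of the rear block explains. The final pictures show the case against the block. Its yaw is about -0.7°, which matches the block, and it had not moved after I let go.
- **Contacts:** With the case home the contacts are hidden from the cameras, so I judged them pushed in from the hard stops on both sides.
- **Button:** It bottomed after roughly 5–6 mm of travel, read from the tool height, with the force rising sharply to 24 N. The camera then showed it back up at 88 mm.
- **Highest pushes:** One push on the right corner reached 22.6 N forward and 15.9 N vertical at the wrist, about 28 N in all. The button press peaked at about 27 N in all. Both are under the 30 N limit, but the margin is thin, and forces were only read at the end of each move.
- **Measurements that disagreed:** The top camera puts the case's leading face about 2–3 mm short of where I first measured the block. That is within the calibration and edge error, so I relied on the hard stops.
- **Panel and bystanders:** The fingers were never driven at the panel, and the gripper's linkage passed above it. I planned no moves near the bottle, the tube rack or the tip box, but did not measure their positions again at the end.

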